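Zero the stones of a flour mill

TASK

Set the grind of the small flour mill: turn the thumbscrew on its bridge clockwise until the stones meet and it is snug, finger-tight but not forced, then back it off a quarter turn and let go of it. Leave the bowl under the spout, the jar, the dish and the brush where they are.

Things in the scene. Friction and masses are not known exactly. Their poses are not given: they have to be found in the camera images.
- mill: Bench flour mill, fixed: pale wooden box 190 x 190 mm, 212 mm high, on it a round wooden hopper (156 mm across, rim 242 mm high), spanned along the mill's y by a flat steel bridge on two posts. Origin: on the table under the mill's centre; x points to the face with the spout, which reaches 155 mm from the centre; z up.
- boss (a point): Centre of the top of the round threaded boss (34 mm across, marks every 30 degrees, long ones every 90) in the middle of the bridge, 276 mm above the table. The bridge is 206 mm long, 26 mm wide, its top 256 mm high; the nuts on its posts reach 267 mm.
- thumbscrew: Steel thumbscrew on the mill's vertical centre line. Its head is a flat spade 36 mm wide (its x), 10 mm thick (its y), 34 mm high, on a 10 mm spindle (15 mm collar in the first 6 mm under the head), nothing else beside it. Origin: on the axis at the head's underside, 287 to 288 mm above the table; z up. Clockwise seen from above (about -z) lowers the upper stone, 2 mm a turn.
- head (a point): Centre of the spade head, on the axis 17 mm above its underside, axes as the thumbscrew's. Turning freely takes 0.03 to 0.06 N m. Once the stones have met the torque climbs by 2.5 N m per rad of further turning (it springs back when let go). Snug is 0.2 N m or more above free turning; beyond 0.85 N m the mill is being forced.
- upper_face (a point): Centre of the underside of the upper stone, which the thumbscrew raises and lowers; inside the mill, out of sight. At the start it is 1 to 2.6 rad of turning above the lower stone; at which angle of the thumbscrew they meet differs from mill to mill. A quarter turn is only 0.5 mm, so it is judged by feel, not by measured heights.
- lower_face (a point): Centre of the upper side of the lower stone, 180 mm above the mill's origin; inside the mill, out of sight. The gap between the stones is the height of upper_face above lower_face. The stone gives downwards by 0.127 mm per N m put on the thumbscrew after the stones have met.
- bowl: Bystander: round steel bowl, 124 mm across, 55 mm high, under the mill's spout. Origin under its centre.
- jar: Bystander: round clip-top glass jar, 100 mm across, 127 mm high. Origin under its centre.
- dish: Bystander: round terracotta dish, 136 mm across, 34 mm high. Origin under its centre.
- brush: Bystander: pastry brush lying flat, about 200 mm long, 38 mm wide, 20 mm high, bristles towards its x. Origin on the table under its middle.

How it is judged:
By the outcome, as a careful person would: the job done as asked, in the order asked, and still so for the second after the job is handed in, with the robot touching nothing.
It also fails if it takes over 64 s, if anything falls off the work surface, if the arm or the gripper's body presses on something with over 40 N, if the wrist force passes 120 N, or if a joint passes its speed limit or range.

ROBOT

A 6-joint arm with a two-finger parallel gripper is mounted at the origin on the work surface. World frame = base frame: x ahead of the robot, y to its left, z up, the work surface at z = 0. Lengths are in m, angles in rad, forces in N, time in s.
With the tool pointing down it reaches from about 0.35 to 0.775 m from the base axis. Payload 5.5 kg.
Tool frame: the origin (TCP) lies where the fingers leave the gripper's body, on its centre line; the fingertips stand 73 mm ahead of it and the grasp point (between the pads) lies 54 mm ahead of it; z points along the fingers, y is the direction in which the jaws open and shut (so a half turn about z gives the same grasp; the last joint's range is limited). The gripper opens to 85 mm and grips with 20 to 120 N. Pads are 22 mm wide; open, the fingers measure 114 mm over their backs; the gripper's body (76 mm by 85 mm) begins 54 mm behind the grasp point. The pads swing forward as they close: fully open they stand 13 mm farther back than shut.
Start: joints at [1.014, 0.313, 0.046, 1.304, 0, 1.431], TCP at [0.233, 0.526, 0.304] pointing down, gripper open.
Joint ranges: [-2.76, 2.76], [-0.86, 1.69], [-1.03, 1.26], [-2.2, 2.34], [-1.47, 1.5], [-3.14, 3.14]. Speed limits (rad/s): [2.57, 2.57, 3.14, 3.14, 3.14, 3.14].

INTERFACE

Orientations are given as a unit quaternion [w, x, y, z].
In Python, from workcell import env, read_camera, job, cut_out gives the robot as it stands.
- The arm moves only by the tool servo_tool, never from a script. Its argument "deltas" is a list of rows, each an object of numbers: "dx", "dy", "dz": the shift along the world's x, y, z in mm; "rx", "ry", "rz": the turn, a rotation vector about the world's x, y, z in rad; "fingers": the closure, from -1 (fully open) to 1 (shut). A call has 1 to 8 rows; each row shifts and turns the commanded pose from where the row before left it; what a row does not reach is not made up. A row lasts 1/10 s, in which the tool goes at most 50 mm and 8.59 degrees, less where a joint would pass 70% of its speed; a pose out of reach is approached as far as the arm can. A call is refused whole if a number of a shift passes 50 or a number of a turn 0.15, either way. A call with a gripper value outside its range is refused whole. The fingers move at their own pace and stop on an object; "newtons" is the grip in N (left out, the last holds). Time passes only in rows, so rows that do not move let the fingers close. It gives the time, the measured TCP pose, the force and the opening at its end, in the units of the state.
- env.get_state(): the state, without advancing time (a new reading comes with each control period).
- read_camera(name): name is "scene" or "top" or "wrist"; returns a dict with "img" (480x640x3 uint8, red, green, blue), "intrinsics" (3x3 intrinsics, pixels), "k1" (the pictures are not rectified: a ray, as slopes to the right and down, at radius r is drawn at 1 + k1 r^2 times it, then the intrinsics apply), "extrinsics" (4x4, takes a point from camera to world coordinates); the wrist camera has in their place "hand_eye" (4x4, takes a point from camera to tool coordinates, whose origin is the TCP and whose axes are the flange's). Camera axes: x right, y down, z forward; pixel columns grow to the right and rows downward; lengths in m; the calibration is good to about 2 mm. A picture is of the moment at which its call begins: read the wrist's pose just before it. There is no depth.
- job.hand_in(): hands the job in, once; it reports no verdict.
Trained networks look in the newest picture that a camera, given by its name, has taken for a name from the list of things; names that differ only in an ending like _2 or _b are one class to them, and where a whole thing is asked for, a point or a joint stands for the part that bears it (a point fixed in the world has none). Each returns a list of dicts, best first, with "confidence" (0 to 1); they miss things now and then, are a little off and sometimes report something else, mostly with a low value. They report only what shows in the picture. A call takes as long as a camera call.
- cut_out(target, camera): "region" (480x640 bool, what is visible of it) and "extent" ([left, top, right, bottom] in pixels, round what is visible of it).
The state is a dict: "clock": time; "joint_pos": joint angles; "qvel": joint speeds; "tau": joint torques, N m; "tcp_pos": TCP position; "orientation": TCP orientation; "wrist_force": force on the tool from outside, world axes, zero at the start; "ft_torque": the same for the moment, N m; "finger_gap": finger opening in m.
Only numpy, scipy, OpenCV 4.12 (cv2) and the standard library are available. Lean on these libraries where they do the work, as an engineer would, in place of code of your own. Each camera call takes 0.05 s, during which the arm holds its last target. There are 200 camera calls.

## Working session

There is one attempt and no reset: what is moved stays moved. The work goes in short steps, Python scripts to look and compute and a tool call to move; the robot and the scene stay as the last step left them, time stands still between calls to the robot, and variables do not carry over. Pictures are saved under pics/ and viewed, about 8 in all and at most 12, crops included, and the job is handed in when it is done.

Besides the shell and the picture viewer there is one more tool, called after ">>>" by a JSON object that holds its "op" and its "data", one argument or row to a line. servo_tool: Moves the arm, as the interface text tells. Its arguments: {"type":"object","properties":{"deltas":{"type":"array"},"newtons":{"type":"number"}},"required":["deltas"]}

```bash
mkdir -p pics; ls; cat > h.py <<'E'
import numpy as np,cv2
from workcell import env,read_camera,job,cut_out
from scipy.spatial.transform import Rotation as R
def pose(s):
    q=s['orientation'];T=np.eye(4);T[:3,:3]=R.from_quat([q[1],q[2],q[3],q[0]]).as_matrix();T[:3,3]=s['tcp_pos'];return T
def shot(n):
    s=env.get_state();c=read_camera(n)
    c['T']=np.array(c['extrinsics']) if 'extrinsics' in c else pose(s)@np.array(c['hand_eye'])
    return c
def ray(c,uv):
    K=np.array(c['intrinsics']);k=c['k1']
    p=cv2.undistortPoints(np.array([[uv]],float),K,np.array([k,0,0,0.]))[0,0]
    d=c['T'][:3,:3]@np.array([p[0],p[1],1]);return c['T'][:3,3],d/np.linalg.norm(d)
def atz(c,uv,z):
    o,d=ray(c,uv);return o+d*(z-o[2])/d[2]
def tri(rs):
    A=sum(np.eye(3)-np.outer(d,d) for o,d in rs);b=sum((np.eye(3)-np.outer(d,d))@o for o,d in rs);return np.linalg.solve(A,b)
def proj(c,X):
    Ti=np.linalg.inv(c['T']);p=Ti[:3,:3]@np.array(X)+Ti[:3,3]
    return cv2.projectPoints(p.reshape(1,1,3),np.zeros(3),np.zeros(3),np.array(c['intrinsics']),np.array([c['k1'],0,0,0.]))[0].ravel()
def save(c,n,box=None,sc=1):
    i=c['img'][:,:,::-1]
    if box: i=i[box[1]:box[3],box[0]:box[2]]
    cv2.imwrite('pics/'+n,cv2.resize(i,None,fx=sc,fy=sc,interpolation=cv2.INTER_CUBIC))
E
python3 - <<'E'
from h import *
print(env.get_state())
ims=[]
for n in('scene','top'):
    c=shot(n);ims.append(c['img'][:,:,::-1]);print(n,c['T'].round(3).tolist(),np.array(c['intrinsics'])[0,0])
    for t in('head','mill','bowl','jar','dish','brush'):
        for r in cut_out(t,n)[:1]:
            m=np.argwhere(r['region']).mean(0)[::-1];print(t,r['confidence'],r['extent'],m.round(1),atz(c,m,.3 if t in('head') else .05).round(3))
cv2.imwrite('pics/a.png',cv2.resize(np.vstack(ims),(448,600)) if 0 else ims[0]);cv2.imwrite('pics/b.png',ims[1])
E
```

```text
pics
{'clock': 0.0, 'joint_pos': array([ 1.01442243e+00,  3.14022798e-01,  4.49684911e-02,  1.30361252e+00,
       -2.80657550e-06,  1.43118872e+00]), 'qvel': array([-0.00081271, -0.00121086,  0.00020847,  0.0001601 ,  0.00069942,
       -0.00098668]), 'tau': array([-1.38305953e-03, -4.80629396e+01,  2.98532295e+01,  1.93020335e-02,
        3.77800609e-05, -1.51830267e-05]), 'tcp_pos': array([0.2325701 , 0.52544352, 0.30299173]), 'orientation': array([-3.17609837e-04,  2.06878201e-01,  9.78366258e-01, -8.79668621e-04]), 'wrist_force': array([ 0.59509451,  0.30688415, -1.28955629]), 'ft_torque': array([-0.02068318,  0.00147046, -0.0091081 ]), 'finger_gap': 0.08553662370283603}
scene [[-0.346, 0.703, -0.622, 1.333], [0.938, 0.257, -0.231, 0.305], [-0.002, -0.663, -0.748, 1.197], [0.0, 0.0, 0.0, 1.0]] 523.082162464542
head 0.44 [277.4, 216.2, 283.3, 244.9] [279.8 224.2] [ 0.573 -0.064  0.3  ]
mill 0.83 [236.5, 213.5, 319.7, 326.1] [282.3 270.1] [ 0.52  -0.093  0.05 ]
bowl 0.96 [259.5, 319.9, 312.4, 368.9] [285.2 340.9] [0.725 0.001 0.05 ]
jar 0.57 [421.3, 313.1, 468.2, 372.1] [444.3 340.8] [0.588 0.373 0.05 ]
dish 0.98 [147.5, 256.2, 194.7, 295.3] [169.9 277.1] [ 0.649 -0.374  0.05 ]
brush 0.76 [181.8, 195.8, 238.4, 234.4] [207.4 217.5] [ 0.411 -0.384  0.05 ]
top [[0.017, -0.984, 0.179, 0.246], [-1.0, -0.015, 0.012, -0.019], [-0.01, -0.179, -0.984, 1.696], [0.0, 0.0, 0.0, 1.0]] 599.4202962256944
mill 0.97 [293.3, 170.5, 386.4, 273.3] [340.3 220.6] [ 0.594 -0.07   0.05 ]
bowl 0.71 [293.2, 153.6, 337.7, 193.4] [313.4 170.8] [0.738 0.008 0.05 ]
jar 0.72 [160.1, 197.2, 202.4, 241.0] [182.9 215.8] [0.602 0.375 0.05 ]
dish 0.88 [428.7, 188.2, 478.8, 231.4] [451.  208.3] [ 0.634 -0.382  0.05 ]
brush 0.98 [441.6, 273.5, 479.2, 340.4] [458.2 302.6] [ 0.369 -0.396  0.05 ]
```

View pics/a.png

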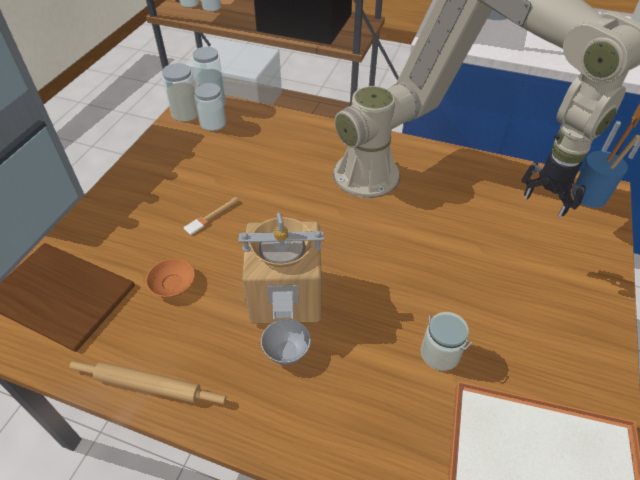

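View pics/b.png

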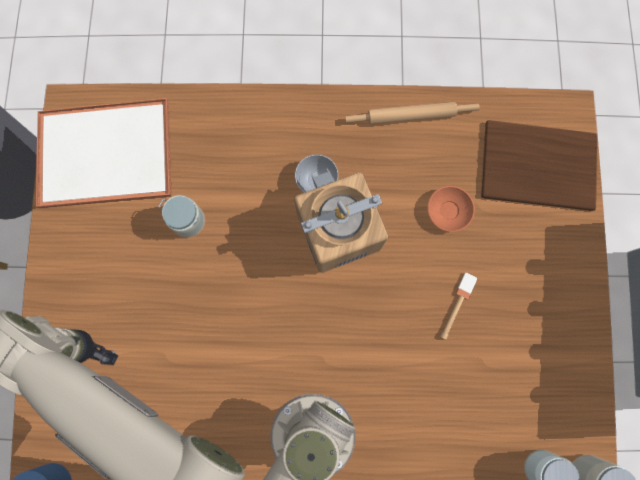

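The mill stands near (0.58, -0.06), yawed about 0.35 rad, with the bridge from about (308,226) to (376,201) in the top view. The head is at about (341,212) there and (280,224) in the scene view. I'll go over it for a close look.

```bash
python3 - <<'E'
from h import *
c=shot('top');s=shot('scene');print(tri([ray(c,(341,212)),ray(s,(280,224))]),atz(c,(341,212),.305))
w=read_camera('wrist');print(np.array(w['hand_eye']).round(3),w['intrinsics'][0][0])
E
```

```text
[ 0.56480969 -0.06548834  0.29163755] [ 0.56118074 -0.06345614  0.305     ]
[[-0.001 -0.955 -0.295  0.076]
 [ 1.    -0.001  0.002 -0.001]
 [-0.002 -0.295  0.955 -0.069]
 [ 0.     0.     0.     1.   ]] 354.52921862990655
```

>>> {"op": "servo_tool", "data": {
  "deltas": [
    {"dx": 10,"dy": -30,"dz": 20},
    {"dx": 20,"dy": -40,"dz": 20},
    {"dx": 25,"dy": -40,"dz": 20},
    {"dx": 25,"dy": -40,"dz": 20},
    {"dx": 25,"dy": -40,"dz": 20},
    {"dx": 25,"dy": -40,"dz": 20},
    {"dx": 25,"dy": -40,"dz": 10},
    {"dx": 25,"dy": -40,"dz": 10}
  ]
}}

```text
invalid input at $.deltas[0]: expected keys dx, dy, dz, rx, ry, rz, fingers
```

>>> {"op": "servo_tool", "data": {
  "deltas": [
    {"dx": 10,"dy": -30,"dz": 20,"rx": 0,"ry": 0,"rz": 0,"fingers": -1},
    {"dx": 25,"dy": -40,"dz": 20,"rx": 0,"ry": 0,"rz": 0,"fingers": -1},
    {"dx": 25,"dy": -40,"dz": 20,"rx": 0,"ry": 0,"rz": 0,"fingers": -1},
    {"dx": 25,"dy": -40,"dz": 20,"rx": 0,"ry": 0,"rz": 0,"fingers": -1},
    {"dx": 25,"dy": -40,"dz": 20,"rx": 0,"ry": 0,"rz": 0,"fingers": -1},
    {"dx": 25,"dy": -40,"dz": 20,"rx": 0,"ry": 0,"rz": 0,"fingers": -1},
    {"dx": 25,"dy": -40,"dz": 10,"rx": 0,"ry": 0,"rz": 0,"fingers": -1},
    {"dx": 25,"dy": -40,"dz": 10,"rx": 0,"ry": 0,"rz": 0,"fingers": -1}
  ]
}}

```text
clock: 1.65
tcp_pos: [0.4155, 0.219, 0.4426]
orientation: [0.001, 0.207, 0.978, 0.001]
wrist_force: [0.2, 0.2, -0.9]
finger_gap: 0.0856
```

>>> {"op": "servo_tool", "data": {
  "deltas": [
    {"dx": 25,"dy": -45,"dz": 0,"rx": 0,"ry": 0,"rz": 0,"fingers": -1},
    {"dx": 25,"dy": -45,"dz": 0,"rx": 0,"ry": 0,"rz": 0,"fingers": -1},
    {"dx": 25,"dy": -45,"dz": 0,"rx": 0,"ry": 0,"rz": 0,"fingers": -1},
    {"dx": 25,"dy": -45,"dz": 0,"rx": 0,"ry": 0,"rz": 0,"fingers": -1},
    {"dx": 25,"dy": -45,"dz": 0,"rx": 0,"ry": 0,"rz": 0,"fingers": -1},
    {"dx": 10,"dy": -40,"dz": 0,"rx": 0,"ry": 0,"rz": 0,"fingers": -1},
    {"dx": 0,"dy": -15,"dz": 0,"rx": 0,"ry": 0,"rz": 0,"fingers": -1},
    {"dx": 0,"dy": 0,"dz": 0,"rx": 0,"ry": 0,"rz": 0,"fingers": -1}
  ]
}}

```text
clock: 2.45
tcp_pos: [0.5463, -0.055, 0.4409]
orientation: [-0.001, 0.209, 0.978, 0.0]
wrist_force: [0.4, 0.3, -0.1]
finger_gap: 0.0853
```

```bash
python3 - <<'E'
from h import *
s=env.get_state();print(s['clock'],s['tcp_pos'],s['joint_pos'].round(3))
c=shot('wrist');save(c,'w1.png')
for t in('head','boss'):
  for r in cut_out(t,'wrist')[:2]:
    m=np.argwhere(r['region']).mean(0)[::-1];print(t,r['confidence'],r['extent'],m.round(1),atz(c,m,.305).round(4))
E
```

```text
2.45 [ 0.54627319 -0.05496861  0.44094311] [-0.247  0.268  0.318  1.622 -0.     0.174]
head 0.64 [291.8, 267.1, 341.9, 320.5] [315.  291.9] [ 0.569  -0.0644  0.305 ]
boss 0.72 [172.3, 88.0, 454.1, 364.3] [314.6 234.3] [ 0.5338 -0.049   0.305 ]
```

View pics/w1.png

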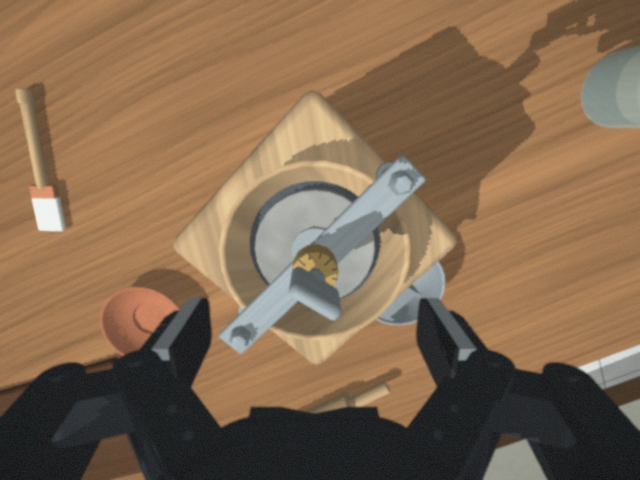

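Wrist view: nuts at (404,181) and (241,335), boss at about (318,262), and the spade head around (293–341, 270–320), seen obliquely. I'll zoom in for its angle.

```bash
python3 - <<'E'
from h import *
c=shot('wrist');save(c,'w2.png',(265,230,365,330),6)
a,b=atz(c,(404,181),.267),atz(c,(241,335),.267);print(a,b,(a+b)/2,np.arctan2(*(a-b)[[1,0]]))
E
```

```text
[0.53425661 0.02142524 0.267     ] [ 0.59710901 -0.13746702  0.267     ] [ 0.56568281 -0.05802089  0.267     ] 1.947474596644609
```

View pics/w2.png

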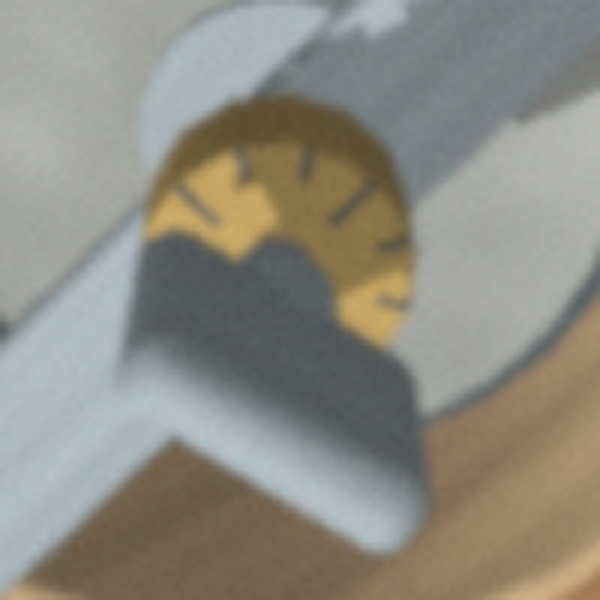

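```bash
python3 - <<'E'
from h import *
c=shot('wrist')
P=lambda x,y,z:atz(c,(265+x/6,230+y/6),z)
for p,q in(((175,437),(375,550)),((140,352),(420,480)),((150,240),(400,360))):
  z=.304 if p[1]==240 else .321
  a,b=P(*p,z),P(*q,z);print(a,b,np.arctan2(*(b-a)[[1,0]]))
print(P(278,452,.321),P(283,230,.276))
E
```

```text
[ 0.56356948 -0.07229453  0.321     ] [ 0.58339432 -0.05909888  0.321     ] 0.5872718401093733
[ 0.55372564 -0.07153987  0.321     ] [ 0.57789141 -0.05183875  0.321     ] 0.6839699162618639
[ 0.54939304 -0.06957841  0.304     ] [ 0.57284038 -0.05093817  0.304     ] 0.6716742798313674
[ 0.56924737 -0.0635896   0.321     ] [ 0.56460578 -0.06104835  0.276     ]
```

>>> {"op": "servo_tool", "data": {
  "deltas": [
    {"dx": 10,"dy": -3,"dz": 0,"rx": 0,"ry": 0,"rz": 0.149,"fingers": -1},
    {"dx": 11,"dy": -3,"dz": 0,"rx": 0,"ry": 0,"rz": 0.149,"fingers": -1},
    {"dx": 0,"dy": 0,"dz": 0,"rx": 0,"ry": 0,"rz": 0.149,"fingers": -1},
    {"dx": 0,"dy": 0,"dz": 0,"rx": 0,"ry": 0,"rz": 0.149,"fingers": -1},
    {"dx": 0,"dy": 0,"dz": 0,"rx": 0,"ry": 0,"rz": 0.149,"fingers": -1},
    {"dx": 0,"dy": 0,"dz": 0,"rx": 0,"ry": 0,"rz": 0.149,"fingers": -1},
    {"dx": 0,"dy": 0,"dz": 0,"rx": 0,"ry": 0,"rz": 0.149,"fingers": -1},
    {"dx": 0,"dy": 0,"dz": 0,"rx": 0,"ry": 0,"rz": 0,"fingers": -1}
  ]
}}

```text
clock: 3.5
tcp_pos: [0.567, -0.0575, 0.442]
orientation: [0.0, -0.309, 0.951, -0.0]
wrist_force: [-0.2, -0.4, 0.3]
finger_gap: 0.0857
```

```bash
python3 - <<'E'
from h import *
s=env.get_state();print(s['clock'],s['tcp_pos'],s['joint_pos'].round(3));T=pose(s);print('yaw y',np.arctan2(T[1,1],T[0,1]),s['ft_torque'])
c=shot('wrist');h=cut_out('head','wrist')[0];e=h['extent'];print(e,h['confidence']);print(proj(c,(.567,-.061,.321)),proj(c,(.567,-.061,.276)))
u,v=proj(c,(.567,-.061,.305));u=int(u);v=int(v);print(u,v)
save(c,'w3.png',(u-60,v-60,u+60,min(480,v+60)),5)
E
```

```text
3.5 [ 0.56697118 -0.05747101  0.44196844] [-0.242  0.312  0.381  1.639  0.    -0.871]
yaw y 2.1994473628458366 [-0.00138256 -0.01041737 -0.02234749]
[290.1, 217.2, 312.8, 286.0] 0.68
[307.35385202 260.6232461 ] [308.3985198  237.03703102]
307 251
```

View pics/w3.png

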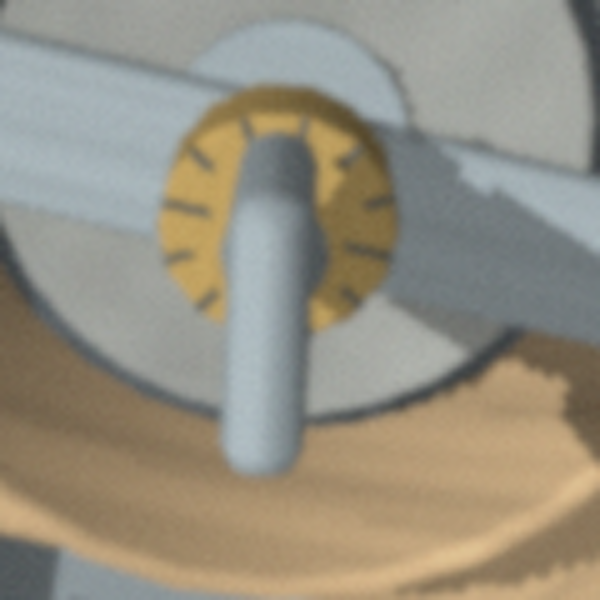

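The spade shows nearly end-on. Its top runs from crop (273,195) to (262,465), and the boss is centred at about (279,218).

```bash
python3 - <<'E'
from h import *
c=shot('wrist')
P=lambda x,y,z:atz(c,(247+x/5,191+y/5),z)
a,b=P(273,195,.321),P(262,465,.321);d=a-b;print(a,b,(a+b)/2,np.linalg.norm(d),np.arctan2(-d[1],-d[0]),np.arctan2(d[1],d[0]))
print('boss',P(279,218,.276), 'edges',P(160,218,.276),P(397,218,.276))
E
```

```text
[ 0.55393637 -0.07466268  0.321     ] [ 0.58170056 -0.05668724  0.321     ] [ 0.56781847 -0.06567496  0.321     ] 0.03307516395287858 0.5745680522616108 -2.5670246013281823
boss [ 0.56782097 -0.0656009   0.276     ] edges [ 0.57746997 -0.0790157   0.276     ] [ 0.5582556  -0.05230264  0.276     ]
```

>>> {"op": "servo_tool", "data": {
  "deltas": [
    {"dx": 1,"dy": -8,"dz": 0,"rx": 0,"ry": 0,"rz": -0.05,"fingers": -1},
    {"dx": 0,"dy": 0,"dz": -25,"rx": 0,"ry": 0,"rz": 0,"fingers": -1},
    {"dx": 0,"dy": 0,"dz": -25,"rx": 0,"ry": 0,"rz": 0,"fingers": -1},
    {"dx": 0,"dy": 0,"dz": -20,"rx": 0,"ry": 0,"rz": 0,"fingers": 0},
    {"dx": 0,"dy": 0,"dz": -11,"rx": 0,"ry": 0,"rz": 0,"fingers": 0},
    {"dx": 0,"dy": 0,"dz": 0,"rx": 0,"ry": 0,"rz": 0,"fingers": 0},
    {"dx": 0,"dy": 0,"dz": 0,"rx": 0,"ry": 0,"rz": 0,"fingers": 0},
    {"dx": 0,"dy": 0,"dz": 0,"rx": 0,"ry": 0,"rz": 0,"fingers": 0}
  ],
  "newtons": 20
}}

```text
clock: 4.45
tcp_pos: [0.5687, -0.067, 0.3619]
orientation: [0.001, -0.284, 0.959, -0.001]
wrist_force: [-0.6, 0.0, -0.1]
finger_gap: 0.0426
```

```bash
python3 - <<'E'
from h import *
s=env.get_state();print(s);T=pose(s);print('yaw y',np.arctan2(T[1,1],T[0,1]))
c=shot('wrist');save(c,'w4.png',(150,180,470,480),2)
E
```

```text
{'clock': 4.45, 'joint_pos': array([-2.57426679e-01,  2.99441453e-01,  1.67755476e-01,  1.43701844e+00,
        5.77260568e-05, -8.33292682e-01]), 'qvel': array([-0.00051443,  0.00074578, -0.00070546, -0.0032804 ,  0.00094224,
       -0.00233909]), 'tau': array([ 7.14927795e-03, -4.70878065e+01,  2.97969264e+01, -2.23363968e-03,
        5.89328884e-04,  5.66960356e-03]), 'tcp_pos': array([ 0.56866345, -0.06697134,  0.36187721]), 'orientation': array([ 9.09201753e-04, -2.83970801e-01,  9.58832357e-01, -5.17887618e-04]), 'wrist_force': array([-0.5984682 ,  0.0344148 , -0.11878864]), 'ft_torque': array([-0.03303593, -0.05251215,  0.03378793]), 'finger_gap': 0.04262435174595908}
yaw y 2.1466612968666703
```

View pics/w4.png

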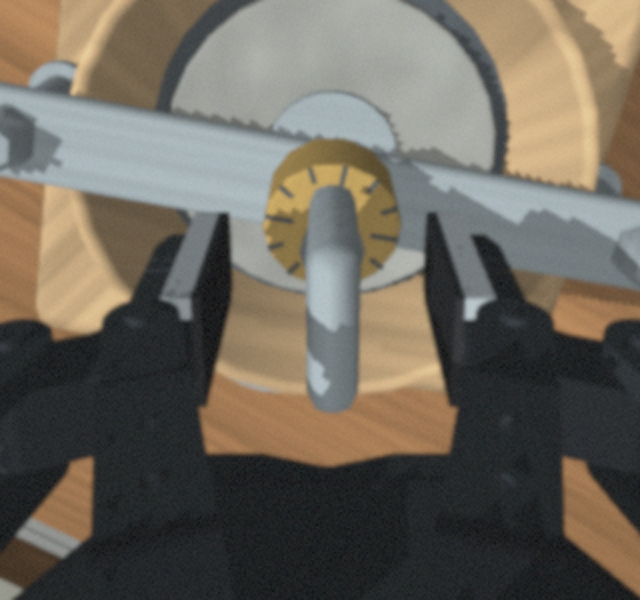

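The fingers straddle the spade: pads at x≈230 and 428 in the crop, spade at 332, all parallel. Closing now.

>>> {"op": "servo_tool", "data": {
  "deltas": [
    {"dx": 0,"dy": 0,"dz": 0,"rx": 0,"ry": 0,"rz": 0,"fingers": 0.5},
    {"dx": 0,"dy": 0,"dz": 0,"rx": 0,"ry": 0,"rz": 0,"fingers": 0.6},
    {"dx": 0,"dy": 0,"dz": 0,"rx": 0,"ry": 0,"rz": 0,"fingers": 0.7},
    {"dx": 0,"dy": 0,"dz": 0,"rx": 0,"ry": 0,"rz": 0,"fingers": 0.85},
    {"dx": 0,"dy": 0,"dz": 0,"rx": 0,"ry": 0,"rz": 0,"fingers": 1},
    {"dx": 0,"dy": 0,"dz": 0,"rx": 0,"ry": 0,"rz": 0,"fingers": 1},
    {"dx": 0,"dy": 0,"dz": 0,"rx": 0,"ry": 0,"rz": 0,"fingers": 1}
  ],
  "newtons": 60
}}

```text
clock: 5.2
tcp_pos: [0.568, -0.0666, 0.3608]
orientation: [0.0, -0.284, 0.959, 0.0]
wrist_force: [-2.9, 3.2, 4.1]
finger_gap: 0.0092
```

```bash
cat >> h.py <<'E'
def st():
    r=[]
    for i in range(6):
        s=env.get_state();r.append(s['ft_torque'])
        read_camera('wrist')
    T=pose(s);r=np.array(r)
    print('t',s['clock'],'tcp',s['tcp_pos'].round(4),'yaw',np.arctan2(T[1,1],T[0,1]).round(4),'j6',s['joint_pos'][5].round(3),'gap',round(s['finger_gap'],4),'F',s['wrist_force'].round(1),'tq',r.mean(0).round(3),'sd',r.std(0).round(3),'tau6',s['tau'][5].round(3),'tilt',T[:2,2].round(4))
E
python3 -c "
from h import *
st()"
```

```text
t 5.45 tcp [ 0.568  -0.0666  0.3608] yaw 2.1472 j6 -0.834 gap 0.0096 F [-2.7  4.1  5.2] tq [0.69  0.534 0.015] sd [0.031 0.042 0.028] tau6 0.004 tilt [-0.      0.0007]
```

>>> {"op": "servo_tool", "data": {
  "deltas": [
    {"dx": 0,"dy": 0,"dz": 0,"rx": 0,"ry": 0,"rz": -0.1,"fingers": 1},
    {"dx": 0,"dy": 0,"dz": 0,"rx": 0,"ry": 0,"rz": -0.1,"fingers": 1},
    {"dx": 0,"dy": 0,"dz": -0.1,"rx": 0,"ry": 0,"rz": -0.1,"fingers": 1},
    {"dx": 0,"dy": 0,"dz": 0,"rx": 0,"ry": 0,"rz": -0.1,"fingers": 1},
    {"dx": 0,"dy": 0,"dz": 0,"rx": 0,"ry": 0,"rz": -0.1,"fingers": 1},
    {"dx": 0,"dy": 0,"dz": -0.1,"rx": 0,"ry": 0,"rz": -0.1,"fingers": 1},
    {"dx": 0,"dy": 0,"dz": 0,"rx": 0,"ry": 0,"rz": -0.1,"fingers": 1},
    {"dx": 0,"dy": 0,"dz": 0,"rx": 0,"ry": 0,"rz": 0,"fingers": 1}
  ]
}}

```text
clock: 6.3
tcp_pos: [0.5676, -0.0651, 0.3606]
orientation: [-0.0, 0.062, 0.998, 0.002]
wrist_force: [-3.2, 10.3, 6.4]
finger_gap: 0.009
```

```bash
python3 -c "
from h import *
st()"
```

```text
t 6.55 tcp [ 0.5676 -0.065   0.3606] yaw 1.4486 j6 -0.134 gap 0.0092 F [-4.1  9.3  6.7] tq [1.672 0.757 0.068] sd [0.022 0.016 0.019] tau6 0.054 tilt [-0.0006  0.0038]
```

>>> {"op": "servo_tool", "data": {
  "deltas": [
    {"dx": -0.5,"dy": 1,"dz": 0,"rx": 0,"ry": 0,"rz": -0.1,"fingers": 1},
    {"dx": -0.5,"dy": 1,"dz": -0.1,"rx": 0,"ry": 0,"rz": -0.1,"fingers": 1},
    {"dx": 0,"dy": 0,"dz": 0,"rx": 0,"ry": 0,"rz": -0.1,"fingers": 1},
    {"dx": 0,"dy": 0,"dz": 0,"rx": 0,"ry": 0,"rz": 0,"fingers": 1}
  ]
}}

```text
clock: 7.0
tcp_pos: [0.5676, -0.064, 0.3605]
orientation: [0.001, 0.211, 0.978, 0.001]
wrist_force: [0.8, 6.1, 4.8]
finger_gap: 0.0094
```

```bash
python3 -c "
from h import *
st()"
```

```text
t 7.25 tcp [ 0.5676 -0.064   0.3605] yaw 1.1479 j6 0.169 gap 0.0093 F [-0.   5.6  4. ] tq [1.063 0.175 0.066] sd [0.025 0.027 0.023] tau6 0.043 tilt [0.0015 0.0018]
```

>>> {"op": "servo_tool", "data": {
  "deltas": [
    {"dx": 0,"dy": 0.5,"dz": 0,"rx": 0,"ry": 0,"rz": -0.05,"fingers": 1},
    {"dx": 0,"dy": 0.5,"dz": 0,"rx": 0,"ry": 0,"rz": -0.05,"fingers": 1},
    {"dx": 0,"dy": 0,"dz": 0,"rx": 0,"ry": 0,"rz": -0.05,"fingers": 1},
    {"dx": 0,"dy": 0,"dz": 0,"rx": 0,"ry": 0,"rz": -0.05,"fingers": 1}
  ]
}}

```text
clock: 7.7
tcp_pos: [0.5678, -0.0635, 0.3605]
orientation: [0.001, 0.308, 0.952, 0.001]
wrist_force: [0.6, 4.8, 3.8]
finger_gap: 0.0092
```

```bash
python3 -c "
from h import *
st()"
```

```text
t 7.95 tcp [ 0.5678 -0.0635  0.3605] yaw 0.9489 j6 0.37 gap 0.0091 F [0.1 4.9 3.6] tq [ 0.93  -0.084  0.064] sd [0.051 0.075 0.021] tau6 0.059 tilt [0.0019 0.0009]
```

>>> {"op": "servo_tool", "data": {
  "deltas": [
    {"dx": 0,"dy": 0,"dz": -0.1,"rx": 0,"ry": 0,"rz": -0.04,"fingers": 1},
    {"dx": 0,"dy": 0,"dz": 0,"rx": 0,"ry": 0,"rz": -0.04,"fingers": 1},
    {"dx": 0,"dy": 0,"dz": 0,"rx": 0,"ry": 0,"rz": -0.02,"fingers": 1}
  ]
}}

```text
clock: 8.3
tcp_pos: [0.568, -0.0633, 0.3604]
orientation: [0.001, 0.354, 0.935, 0.001]
wrist_force: [1.8, 6.8, 4.3]
finger_gap: 0.0092
```

```bash
python3 -c "
from h import *
st()"
```

```text
t 8.55 tcp [ 0.568  -0.0633  0.3604] yaw 0.8492 j6 0.469 gap 0.0094 F [1.8 5.9 3.6] tq [ 1.06  -0.194  0.06 ] sd [0.027 0.038 0.031] tau6 0.065 tilt [0.0022 0.0014]
```

>>> {"op": "servo_tool", "data": {
  "deltas": [
    {"dx": 0.5,"dy": 0.5,"dz": 0,"rx": 0,"ry": 0,"rz": -0.05,"fingers": 1},
    {"dx": 0,"dy": 0.5,"dz": 0,"rx": 0,"ry": 0,"rz": -0.05,"fingers": 1},
    {"dx": 0,"dy": 0,"dz": 0,"rx": 0,"ry": 0,"rz": -0.05,"fingers": 1},
    {"dx": 0,"dy": 0,"dz": 0,"rx": 0,"ry": 0,"rz": -0.05,"fingers": 1}
  ]
}}

```text
clock: 9.0
tcp_pos: [0.5684, -0.0628, 0.3604]
orientation: [0.001, 0.446, 0.895, 0.001]
wrist_force: [-0.3, 4.6, 3.9]
finger_gap: 0.0091
```

```bash
python3 -c "
from h import *
st()"
```

```text
t 9.25 tcp [ 0.5684 -0.0628  0.3604] yaw 0.649 j6 0.671 gap 0.0094 F [2.1 4.3 4. ] tq [ 0.826 -0.322  0.07 ] sd [0.048 0.101 0.043] tau6 0.041 tilt [0.0018 0.0003]
```

>>> {"op": "servo_tool", "data": {
  "deltas": [
    {"dx": 0.3,"dy": 0.5,"dz": 0,"rx": 0,"ry": 0,"rz": -0.05,"fingers": 1},
    {"dx": 0.3,"dy": 0.3,"dz": -0.1,"rx": 0,"ry": 0,"rz": -0.05,"fingers": 1},
    {"dx": 0,"dy": 0,"dz": 0,"rx": 0,"ry": 0,"rz": -0.05,"fingers": 1},
    {"dx": 0,"dy": 0,"dz": 0,"rx": 0,"ry": 0,"rz": -0.05,"fingers": 1}
  ]
}}

```text
clock: 9.7
tcp_pos: [0.5689, -0.0624, 0.3603]
orientation: [0.001, 0.533, 0.846, 0.0]
wrist_force: [2.2, 2.7, 4.5]
finger_gap: 0.0093
```

```bash
python3 -c "
from h import *
st()"
```

```text
t 9.95 tcp [ 0.5688 -0.0624  0.3603] yaw 0.4485 j6 0.873 gap 0.0093 F [3.8 2.6 4.7] tq [ 0.532 -0.456  0.074] sd [0.046 0.091 0.046] tau6 0.053 tilt [ 0.0016 -0.0005]
```

>>> {"op": "servo_tool", "data": {
  "deltas": [
    {"dx": 0.5,"dy": 0.3,"dz": 0,"rx": 0,"ry": 0,"rz": -0.05,"fingers": 1},
    {"dx": 0.3,"dy": 0.2,"dz": 0,"rx": 0,"ry": 0,"rz": -0.05,"fingers": 1},
    {"dx": 0,"dy": 0,"dz": 0,"rx": 0,"ry": 0,"rz": -0.05,"fingers": 1},
    {"dx": 0,"dy": 0,"dz": 0,"rx": 0,"ry": 0,"rz": -0.05,"fingers": 1}
  ]
}}

```text
clock: 10.4
tcp_pos: [0.5694, -0.0621, 0.3602]
orientation: [0.001, 0.615, 0.789, -0.0]
wrist_force: [3.0, 1.5, 4.3]
finger_gap: 0.0093
```

```bash
python3 -c "
from h import *
st()"
```

```text
t 10.65 tcp [ 0.5694 -0.0621  0.3602] yaw 0.2484 j6 1.074 gap 0.0088 F [ 4.1 -1.5  6.1] tq [ 0.04  -0.583  0.545] sd [0.119 0.046 0.018] tau6 0.517 tilt [ 0.0009 -0.0011]
```

Contact was felt. Net torque is now about 0.48 N m above free turning (0.545 against a 0.066 baseline): snug and not forced. Backing off now.

>>> {"op": "servo_tool", "data": {
  "deltas": [
    {"dx": -0.1,"dy": 0,"dz": 0,"rx": 0,"ry": 0,"rz": 0.1,"fingers": 1},
    {"dx": -0.2,"dy": -0.2,"dz": 0,"rx": 0,"ry": 0,"rz": 0.14,"fingers": 1},
    {"dx": -0.3,"dy": -0.3,"dz": 0.1,"rx": 0,"ry": 0,"rz": 0.14,"fingers": 1},
    {"dx": -0.3,"dy": -0.4,"dz": 0,"rx": 0,"ry": 0,"rz": 0.14,"fingers": 1},
    {"dx": -0.2,"dy": -0.5,"dz": 0.1,"rx": 0,"ry": 0,"rz": 0.14,"fingers": 1},
    {"dx": -0.1,"dy": -0.5,"dz": 0,"rx": 0,"ry": 0,"rz": 0.14,"fingers": 1}
  ]
}}

```text
clock: 11.3
tcp_pos: [0.5678, -0.0636, 0.3605]
orientation: [0.0, 0.256, 0.967, 0.0]
wrist_force: [1.3, 0.9, 5.9]
finger_gap: 0.009
```

>>> {"op": "servo_tool", "data": {
  "deltas": [
    {"dx": 0,"dy": -0.3,"dz": 0.1,"rx": 0,"ry": 0,"rz": 0.14,"fingers": 1},
    {"dx": 0,"dy": -0.3,"dz": 0,"rx": 0,"ry": 0,"rz": 0.14,"fingers": 1},
    {"dx": 0,"dy": -0.3,"dz": 0.1,"rx": 0,"ry": 0,"rz": 0.14,"fingers": 1},
    {"dx": 0,"dy": -0.3,"dz": 0,"rx": 0,"ry": 0,"rz": 0.14,"fingers": 1},
    {"dx": 0,"dy": -0.3,"dz": 0.1,"rx": 0,"ry": 0,"rz": 0.14,"fingers": 1},
    {"dx": 0,"dy": 0,"dz": 0,"rx": 0,"ry": 0,"rz": 0.1,"fingers": 1},
    {"dx": 0,"dy": 0,"dz": 0,"rx": 0,"ry": 0,"rz": 0,"fingers": 1}
  ]
}}

```text
clock: 12.0
tcp_pos: [0.5676, -0.0656, 0.3608]
orientation: [-0.0, -0.138, 0.99, -0.001]
wrist_force: [1.5, -0.4, 5.9]
finger_gap: 0.0091
```

```bash
python3 -c "
from h import *
st()"
```

```text
t 12.25 tcp [ 0.5676 -0.0656  0.3607] yaw 1.8463 j6 -0.531 gap 0.0091 F [ 1.1 -1.6  6.2] tq [-0.202 -0.342 -0.068] sd [0.023 0.039 0.018] tau6 -0.041 tilt [-0.0005 -0.001 ]
```

Backed off 1.60 rad and turning freely. Opening and rising straight up.

>>> {"op": "servo_tool", "data": {
  "deltas": [
    {"dx": 0,"dy": 0,"dz": 0,"rx": 0,"ry": 0,"rz": 0,"fingers": 0.5},
    {"dx": 0,"dy": 0,"dz": 0,"rx": 0,"ry": 0,"rz": 0,"fingers": 0},
    {"dx": 0,"dy": 0,"dz": 0,"rx": 0,"ry": 0,"rz": 0,"fingers": -0.5},
    {"dx": 0,"dy": 0,"dz": 0,"rx": 0,"ry": 0,"rz": 0,"fingers": -0.5},
    {"dx": 0,"dy": 0,"dz": 20,"rx": 0,"ry": 0,"rz": 0,"fingers": -0.5},
    {"dx": 0,"dy": 0,"dz": 30,"rx": 0,"ry": 0,"rz": 0,"fingers": -0.5},
    {"dx": 0,"dy": 0,"dz": 30,"rx": 0,"ry": 0,"rz": 0,"fingers": -0.5},
    {"dx": 0,"dy": 0,"dz": 0,"rx": 0,"ry": 0,"rz": 0,"fingers": -0.5}
  ]
}}

```text
clock: 13.1
tcp_pos: [0.5685, -0.0652, 0.4446]
orientation: [0.003, -0.138, 0.99, -0.001]
wrist_force: [0.4, 0.1, 0.9]
finger_gap: 0.0639
```

```bash
python3 - <<'E'
from h import *
st();c=shot('wrist');save(c,'w5.png',(247,191,367,311),5)
t=shot('top')
for n in('bowl','jar','dish','brush'):
  for r in cut_out(n,'top')[:1]: print(n,r['extent'])
E
```

```text
t 13.35 tcp [ 0.5676 -0.065   0.439 ] yaw 1.847 j6 -0.531 gap 0.0641 F [ 0.6 -0.   1.1] tq [-0.018  0.012  0.015] sd [0.023 0.032 0.03 ] tau6 0.0 tilt [-0.0025  0.0007]
bowl [295.2, 154.8, 317.1, 190.7]
jar [160.2, 196.4, 202.2, 240.9]
dish [427.2, 186.4, 475.0, 232.2]
brush [442.7, 271.2, 478.4, 340.8]
```

View pics/w5.png

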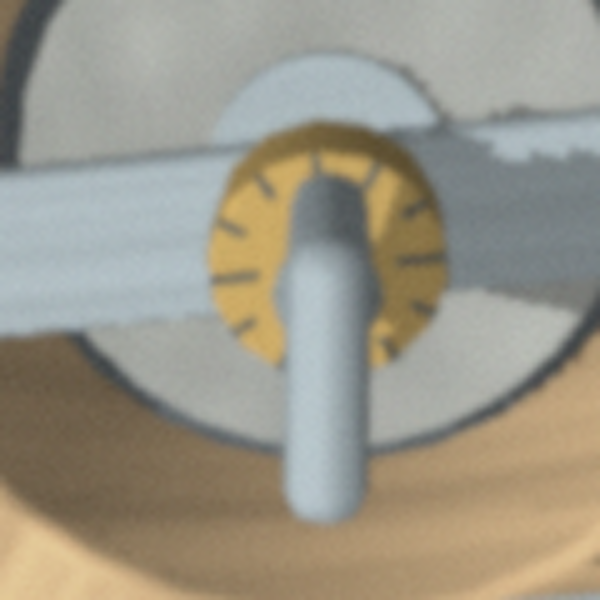

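The spade (crop, x≈328, vertical) stayed at the angle where it was released, and the gripper is clear. The jar, dish and brush are in place; the bowl's outline is partly hidden by the arm, but its left, top and bottom edges match.

```bash
python3 -c "
from h import *
print(job.hand_in(), env.get_state()['clock'])"
```

```text
the job is handed in; nothing more can be done
the job is handed in; nothing more can be done
```

The mill is set and the job is handed in, about 13 s into the 64 s allowed.

- **Tightening:** I turned the thumbscrew 1.90 rad clockwise in one grasp. Free turning read about 0.07 N m. At the end it read 0.545 N m, so it was snug at about 0.48 N m above free turning and well under the 0.85 N m limit.
- **Backing off:** I turned it back 1.60 rad, slightly over a quarter turn. By the stiffness given, that is about 1.41 rad from where the stones meet, or a gap of roughly 0.45 mm. I could not see the gap itself.
- **Letting go:** I opened the fingers and rose straight up about 80 mm. The torque was back to the free-turning level before release. The last picture shows the spade still at the angle where I let go, with no sign of slip in the grasp.
- **Bystanders:** The jar, dish and brush show in the top view where they were, within about 2 pixels. The bowl was partly hidden by the arm, but its visible edges match to within about 3 pixels.
- **Disagreement:** My first estimate of the screw's axis was 2–4 mm off. This put up to about 10 N sideways on the wrist early on, and I corrected it while turning.

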